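Empty the washer's catch tray and show the filter plate

TASK

First take the two brass check valve bodies out of the washer's catch tray and lower them into the grey tote without dropping them from above its rim; then lift the filter plate out of its rack, holding it only by the plain perforated part so that the frosted, corner-notched end stays untouched. Tip the plate over at least half-way from upright towards flat so that its label side faces up, and hold the middle of its frosted end about 10 cm above the middle of the small light panel. Finish still gripping the plate there in the air, with everything else on the ledge and on the tool chest left where it was.

Things in the scene. Friction and masses are not known exactly. Their poses are not given: they have to be found in the camera images.
- valve_a_mid (a point): one of two alike brass check valve bodies standing in the washer's catch tray: round, 54 mm high, 38 mm wide over its middle 28 mm and 30 mm at both ends, about 0.25 kg; this point is its centre, half-way up; z up along its axis
- valve_b_mid (a point): one of two alike brass check valve bodies standing in the washer's catch tray: round, 54 mm high, 38 mm wide over its middle 28 mm and 30 mm at both ends, about 0.25 kg; this point is its centre, half-way up; z up along its axis
- plate_mid (a point): steel filter plate, 120 long, 56 high, 8 mm thick, 0.16 kg, on its long edge in the rack; this point is its centre, half-way up. x: along it to the frosted end, z: up, y: square to its faces, out of the label face. Frosted (dull grey, no holes): x = 15 to 60 mm; plain, perforated: x = -60 to 15 mm. An 18 mm square notch is cut from the frosted end's upper corner
- plate_label (a point): middle of the frosted end of the filter plate, 35 mm from plate_mid towards +x, half-way up and half-way through its thickness; axes as plate_mid. The paper label is on the frosted end, on the +y face only: looking at the label face of the standing plate, the notch is at the top left
- rack: fixed black round rack, 140 mm wide, in the catch tray, at any turn about the vertical; origin at the centre of its underside. On its 6 mm base are two ribs with an 11 mm slot between them, 122 mm long along its x axis; the ribs end 22 mm above the origin. The plate stands 16 mm deep in the slot and pulls straight up without resistance
- tray: fixed washer with its catch tray, a steel pan 200 mm (x) by 340 mm (y), walls 4 mm thick and 20 mm high, floor 4 mm; origin under the middle of the pan, z up. The rack stands in the half towards -y, the valve bodies in the half towards +y. The washer housing (240 by 220 mm, 152 mm high) begins 215 mm from the origin towards +y
- tote: fixed grey open tote, 250 mm (x) by 180 mm (y), 80 mm high, walls and floor 4 mm thick; origin at the centre of its underside
- panel_top (a point): middle of the white top face of the small fixed light panel, a block 90 by 90 mm and 40 mm high standing on the ledge; z up
- chest: fixed grey tool chest with a steel latch at the robot's right, 430 mm (x) by 210 mm (y), 157 mm high; origin at the centre of its underside
- plug: red auger end plug, 56 mm wide, 34 mm high, on the lid of the tool chest; a bystander; origin at the centre of its underside
- float_switch: white float switch, 48 mm wide, 65 mm high, on the lid of the tool chest; a bystander; origin at the centre of its underside
- sieve_cup: stainless sieve cup, 72 mm wide, 55 mm high, on the ledge beyond the catch tray; a bystander; origin at the centre of its underside
- grease_jar: black jar, 56 mm wide, 65 mm high, on the ledge beyond the light panel; a bystander; origin at the centre of its underside
- driver: screwdriver lying on the ledge beyond the tote; a bystander; origin on its underside
- gasket: black rubber ring lying on the ledge nearer the robot than the light panel, 52 mm wide, 8 mm high; a bystander; origin at the centre of its underside
- collar: small steel collar, 48 mm wide, 20 mm high, on the ledge beyond the catch tray; a bystander; origin at the centre of its underside
There are look-alikes about, which are no part of the job. Leave any purple look-alike of the part that bears valve_b_mid alone.

How it is judged:
On the way, in this order (a step that is already met when the one before it is completed fails the run):
1. both valve bodies lie in the tote, let go, while the plate still stands in the rack (x of valve_a_mid in the frame of tote between -0.122 and 0.122 m and y of valve_a_mid in the frame of tote between -0.087 and 0.087 m and z of each of valve_a_mid, valve_b_mid in the frame of tote below 0.07 m and x of valve_b_mid in the frame of tote between -0.122 and 0.122 m and y of valve_b_mid in the frame of tote between -0.087 and 0.087 m and contact force between each of valve_a, valve_b and the fingers below 0.1 N and distance of plate_mid from where it was at the start of the episode below 0.03 m), for 0.2 s.
2. the plate is lifted out of the rack in the fingers (z of plate_mid in the frame of rack above 0.07 m and contact force between plate and the fingers above 1 N), for 0.1 s.
At the end, for the whole second after the job is handed in: Both valve bodies lie inside the tote. The plate is still gripped, at rest, off the panel, its label face looking within 57 degrees of straight up, the middle of its frosted end within 40 mm sideways of the middle of the light panel and 60 to 160 mm above its top (x of valve_a_mid in the frame of tote between -0.122 and 0.122 m and y of valve_a_mid in the frame of tote between -0.087 and 0.087 m and z of each of valve_a_mid, valve_b_mid in the frame of tote below 0.07 m and x of valve_b_mid in the frame of tote between -0.122 and 0.122 m and y of valve_b_mid in the frame of tote between -0.087 and 0.087 m and contact force between plate and the fingers above 1 N and contact force between plate and panel below 0.1 N and angle between plate_mid's own y axis and vertical below 1 rad and horizontal distance between plate_label and panel_top below 0.04 m and z of plate_label in the frame of panel_top between 0.06 and 0.16 m and linear speed of plate below 0.03 m/s); the arm keeps its last pose, push and grip.
It fails at once if the fingers touch the frosted end of the plate (contact force between any of plate_c1, plate_c2 and the fingers above 0.5 N).
It fails at once if a valve body is dropped from about the tote's rim or higher (free fall faster than 1.2 m/s) ((linear speed of valve_a above 1.2 m/s and contact force between valve_a and the fingers below 0.1 N) or (linear speed of valve_b above 1.2 m/s and contact force between valve_b and the fingers below 0.1 N)).
It fails at once if a bystander is moved by more than 30 mm (distance of any of plug, float_switch, sieve_cup, grease_jar, driver, gasket, collar from where it was at the start of the episode above 0.03 m).
It also fails if it takes over 69 s, if anything falls off the work surface, if the arm or the gripper's body presses on something with over 40 N, if the wrist force passes 120 N, or if a joint passes its speed limit or range.

ROBOT

A 7-joint arm with a two-finger parallel gripper is mounted at the origin on the work surface. World frame = base frame: x ahead of the robot, y to its left, z up, the work surface at z = 0. Lengths are in m, angles in rad, forces in N, time in s.
With the tool pointing down it reaches from about 0.4 to 0.875 m from the base axis. Payload 6.5 kg.
Tool frame: the origin (TCP) lies at the very end of the fingers, on their centre line; the grasp point (between the pads) lies 19 mm behind it; z points along the fingers, y is the line along which they close (so a half turn about z gives the same grasp; the last joint's range is limited). The gripper opens to 85 mm and grips with 20 to 120 N. Pads are 22 mm wide; open, the fingers measure 114 mm over their backs; the gripper's body (76 mm by 85 mm) begins 54 mm behind the grasp point. The pads swing forward as they close: fully open they stand 13 mm farther back than shut.
Start: joints at [1.281, 0.536, -0.004, 1.538, 0.003, 1.067, -0.071], TCP at [0.144, -0.634, 0.231] pointing down, gripper open.
Joint ranges: [-2.7, 2.7], [-0.37, 2.16], [-1.27, 1.26], [0.24, 2.4], [-1.31, 4.45], [0.19, 1.91], [-2.76, 2.76]. Speed limits (rad/s): [2.39, 2.39, 3.14, 3.14, 3.14, 3.14, 3.14].

INTERFACE

Orientations are given as a 3x3 rotation matrix whose columns are the frame's x, y, z axes.
In Python, from plant import ctrl gives the robot as it stands.
- The arm moves only by the tool arm_command, never from a script. Its argument "rows" is a list that holds one entry, the list of rows, each a list of 7 numbers: the shift along the tool's x, y, z each as a share of 1000 mm, from -1 to 1, then the turn, a rotation vector about the tool's x, y, z each as a share of 180 degrees, from -1 to 1, then the opening, from -1 (shut) to 1 (fully open), so that 0 is half open. A call has exactly 8 rows; each row shifts and turns the commanded pose from where the row before left it, along the tool's axes as they then stand; what a row does not reach is not made up. A row lasts 1/10 s, in which the tool goes at most 50 mm and 8.59 degrees, less where a joint would pass 70% of its speed; a pose out of reach is approached as far as the arm can. A call with a number of a shift or a turn outside -1 to 1 is refused whole. A call with a gripper value outside its range is refused whole. The fingers move at their own pace and stop on an object; "grip_force" is the grip in N (left out, the last holds). Time passes only in rows, so rows that do not move let the fingers close, or fill a call up. It gives the time, the measured TCP pose, the force, the opening and the grip force at its end, in the units of the state.
- ctrl.read_state(): the state, without advancing time (a new reading comes with each control period).
- ctrl.get_image(name): name is "side" or "top"; returns (picture, depth): 384x512x3 uint8, red, green, blue; 384x512 float32, m along the optical axis (not along the pixel's ray), 0 where there is no reading.
- ctrl.get_calibration(name): a dict with "camera_matrix" (3x3 intrinsics, pixels), "rvec" (rotation vector, rad) and "tvec" (3), from world to camera coordinates, as OpenCV has them. Camera axes: x right, y down, z forward; pixel columns grow to the right and rows downward; lengths in m; the calibration is good to about 2 mm. A picture is of the moment at which its call begins. get_calibration takes no time and is no camera call.
- ctrl.finish_job(): hands the job in; it is judged then, once.
The state is a dict: "time": time; "joint_pos": joint angles; "qvel": joint speeds; "effort": joint torques, N m; "ee_pos": TCP position; "tcp_rot": TCP orientation; "contact_force": force on the tool from outside, world axes, zero at the start; "ft_torque": the same for the moment, N m; "gripper_width": opening from 0.0 (shut) to 1.0 (fully open); "grip_force": force on a finger pad.
Only numpy, scipy, OpenCV 4.12 (cv2) and the standard library are available. Lean on these libraries where they do the work, as an engineer would, in place of code of your own. Each camera call takes 0.05 s, during which the arm holds its last target. There are 200 camera calls.

## Working session

There is one attempt and no reset: what is moved stays moved. The work goes in short steps, Python scripts to look and compute and a tool call to move; the robot and the scene stay as the last step left them, time stands still between calls to the robot, and variables do not carry over. Pictures are saved under pics/ and viewed, at most 10 in all, crops included, and the job is handed in when it is done.

Besides the shell and the picture viewer there is one more tool, called as name([rows], argument=value, ...), one row to a line, values as JSON. arm_command: Moves the arm, as the interface text tells. Its arguments: {"type":"object","properties":{"rows":{"type":"array"},"grip_force":{"type":"number"}},"required":["rows"]}

```bash
ls; mkdir -p pics; cat > h.py <<'E'
import numpy as np, cv2
from plant import ctrl
def cal(n):
    c=ctrl.get_calibration(n); K=np.array(c["camera_matrix"]);R=cv2.Rodrigues(np.array(c["rvec"],float))[0];t=np.array(c["tvec"],float).ravel()
    return K,R,t
def cloud(n,dep):
    K,R,t=cal(n); v,u=np.mgrid[:dep.shape[0],:dep.shape[1]]
    p=np.stack([(u-K[0,2])/K[0,0]*dep,(v-K[1,2])/K[1,1]*dep,dep],-1)
    return (p-t)@R
def ray(n,u,v,z):
    K,R,t=cal(n); d=R.T@np.linalg.solve(K,[u,v,1.]); o=-R.T@t
    return o+d*(z-o[2])/d[2]
def proj(n,P):
    K,R,t=cal(n); q=K@(R@np.array(P)+t); return q[:2]/q[2]
E
python3 - <<'E'
from h import *
for n in ("top","side"):
    im,d=ctrl.get_image(n); np.savez(f"{n}0.npz",im=im,d=d)
    cv2.imwrite(f"pics/{n}0.png",cv2.resize(im[:,:,::-1],(800,600)))
    K,R,t=cal(n); print(n,K[0,0],-R.T@t,R[2])
print(ctrl.read_state())
E
```

```text
pics
top 420.2551210960195 [ 0.37018735 -0.10644205  1.36998776] [ 0.15537838  0.00141193 -0.98785402]
side 373.9782905483932 [0.53023695 0.93573054 0.84369034] [ 0.03274238 -0.82212235 -0.56836853]
{'time': 0.1, 'joint_pos': array([ 1.28082201,  0.53711227, -0.00441103,  1.53876424,  0.00261175,
        1.06732244, -0.0711689 ]), 'qvel': array([ 0.00046148, -0.00123838,  0.00049239, -0.00324461,  0.00137887,
        0.00092001,  0.00118932]), 'effort': array([ 1.90831051e-03, -5.84566140e+01,  1.05114911e+00, -2.59775108e+01,
        1.25116817e-02,  4.60217125e-03,  3.45615270e-07]), 'ee_pos': array([ 0.14408093, -0.63324171,  0.23049074]), 'tcp_rot': array([[ 9.75047985e-01,  2.21993656e-01, -4.92873027e-04],
       [ 2.21994158e-01, -9.75046806e-01,  1.52310910e-03],
       [-1.42453711e-04, -1.59451940e-03, -9.99998719e-01]]), 'contact_force': array([-0.18966857,  0.02837139,  0.56440649]), 'ft_torque': array([ 0.00731563, -0.06718393,  0.01683563]), 'grip_force': 0.0, 'gripper_width': 0.99988918734448}
```

View pics/top0.png

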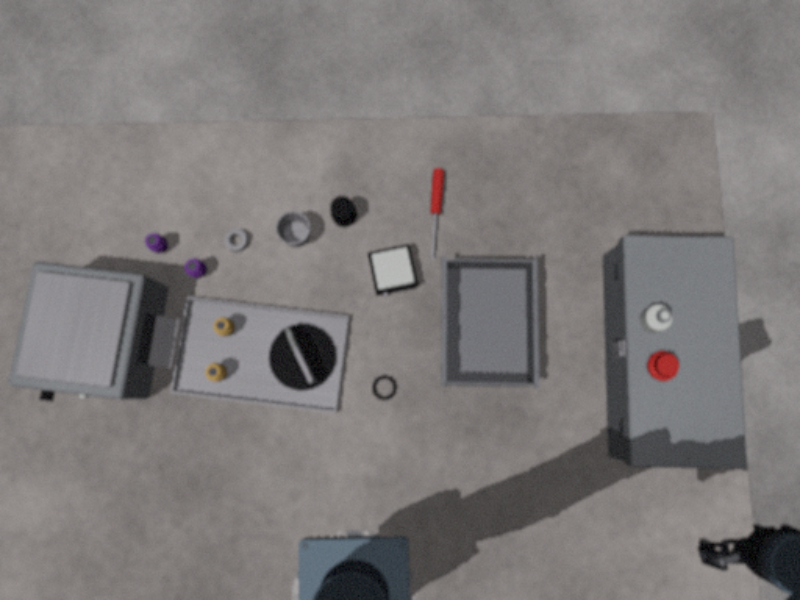

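View pics/side0.png

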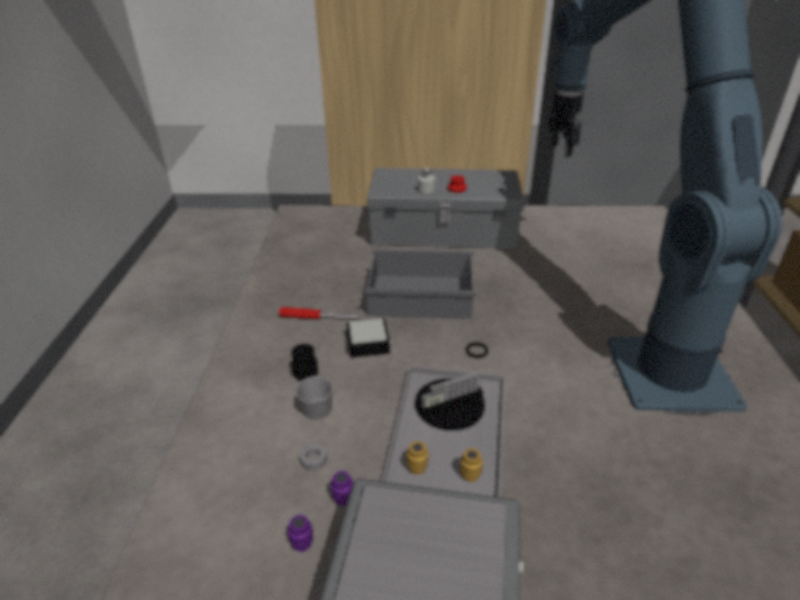

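Top view (800-px): the brass valves are at (223,326) and (215,372) in the pan. The purple look-alikes at (156,242) and (195,268) stand outside it. The plate lies in the rack from (290,328) to (311,383), the panel is at (393,268) and the tote at (491,320). The brass pair fits by colour and by standing in the tray. I'll confirm with a crop and measure.

```bash
python3 - <<'E'
from h import *
T=np.load("top0.npz");S=np.load("side0.npz")
for n,D in (("top",T),("side",S)):
    im,d=D["im"],D["d"]; hsv=cv2.cvtColor(im,cv2.COLOR_RGB2HSV); P=cloud(n,d)
    m=cv2.inRange(hsv,(12,110,60),(30,255,255))
    k,l,st,c=cv2.connectedComponentsWithStats(m)
    for i in range(1,k):
        if st[i,4]>25 and (n=="top" or c[i,1]>260):
            q=P[l==i]; z=q[:,2]; tp=q[z>np.percentile(z,60)]
            print(n,"brass",c[i],st[i],"zmax",np.percentile(z,90),"top",np.median(tp,0), "mid",(q.max(0)+q.min(0))/2)
P=cloud("top",T["d"])
def box(name,u0,u1,v0,v1,z0,z1):
    s=P[v0:v1,u0:u1].reshape(-1,3); s=s[(s[:,2]>z0)&(s[:,2]<z1)]
    r=cv2.minAreaRect(s[:,:2].astype(np.float32)); print(name,len(s),r,"medz",np.median(s[:,2]))
b=lambda a:int(a/1.5625)
box("plate",b(270),b(340),b(320),b(395),.045,.1)
box("rack",b(262),b(345),b(315),b(400),.015,.035)
box("panel",b(360),b(425),b(240),b(300),.03,.06)
box("tote",b(430),b(550),b(245),b(395),.065,.1)
box("chest",b(600),b(760),b(225),b(475),.14,.17)
box("housing",b(5),b(160),b(250),b(410),.13,.18)
A=T["im"][195:260,110:225,::-1];B=S["im"][225:330,200:340,::-1]
A=cv2.resize(A,None,fx=5,fy=5,interpolation=3);B=cv2.resize(B,None,fx=2.4,fy=2.4,interpolation=3)
o=np.zeros((A.shape[0]+B.shape[0],max(A.shape[1],B.shape[1]),3),np.uint8);o[:A.shape[0],:A.shape[1]]=A;o[A.shape[0]:,:B.shape[1]]=B
cv2.imwrite("pics/crop1.png",o);print(o.shape)
E
```

```text
top brass [144.29508197 209.2295082 ] [138 204  11  10  61] zmax 0.06102643729964196 top [0.52608859 0.2526873  0.05972433] mid [0.52861994 0.25487526 0.04654636]
top brass [139.4516129  237.91935484] [133 233  12  10  62] zmax 0.060354902656011136 top [0.43915057 0.26676144 0.05945378] mid [0.43787329 0.26829782 0.04476942]
side brass [266.55263158 293.33157895] [260 283  14  20 190] zmax 0.05785869930774499 top [0.53263409 0.26807685 0.0558809 ] mid [0.53459125 0.58214657 0.42243062]
side brass [301.         298.30851064] [295 288  13  20 188] zmax 0.05777368214345479 top [0.4406754  0.28222862 0.05608174] mid [0.47831675 0.59866445 0.42580676]
plate 125 ((0.4684949219226837, 0.1028977781534195), (0.11920110881328583, 0.008997502736747265), 25.449810028076172) medz 0.06621768938867127
rack 464 ((0.47527915239334106, 0.09330617636442184), (0.15227918326854706, 0.172917902469635), 82.05226135253906) medz 0.024513093588603797
panel 753 ((0.6459697484970093, -0.0873410627245903), (0.09115839749574661, 0.08998078852891922), 11.169244766235352) medz 0.04016689429674351
tote 808 ((0.5263732075691223, -0.27805233001708984), (0.19079998135566711, 0.26181507110595703), 87.95840454101562) medz 0.08046877015088974
chest 10479 ((0.45954468846321106, -0.6191703081130981), (0.21972797811031342, 0.43060529232025146), 87.89385986328125) medz 0.15837058920529629
housing 6008 ((0.5206232666969299, 0.5087004899978638), (0.22205226123332977, 0.24007713794708252), 82.02851867675781) medz 0.15200094758623117
(577, 575, 3)
```

View pics/crop1.png

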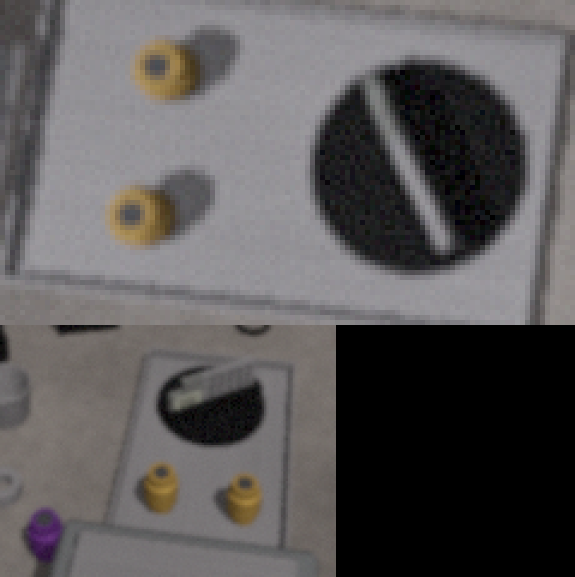

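The crop confirms two brass bodies in the pan, with top holes at crop (155,66) and (130,214). The purple ones are outside the pan. The label is on the plate's far (+x) end and faces +y.

```bash
cat >> h.py <<'E'
from scipy.spatial.transform import Rotation as Ro
def down(yaw):
    a=np.radians(yaw); return np.array([[np.cos(a),np.sin(a),0],[np.sin(a),-np.cos(a),0],[0,0,-1.]])
def plan(wps,start=None,mm=45,deg=8):
    s=ctrl.read_state(); p,R=(s["ee_pos"],s["tcp_rot"]) if start is None else start
    p=np.array(p,float);R=np.array(R); out=[]
    for tp,tR in wps:
        tp=np.array(tp,float); rv=Ro.from_matrix(R.T@tR).as_rotvec(degrees=True)
        n=int(np.ceil(max(np.linalg.norm(tp-p)*1e3/mm,np.linalg.norm(rv)/deg)-1e-6)); n=max(n,1)
        for i in range(n):
            k=n-i; d=np.round(R.T@(tp-p)/k,3); w=np.round(Ro.from_matrix(R.T@tR).as_rotvec()/np.pi/k,3)
            out.append([*d,*w]); p=p+R@d; R=R@Ro.from_rotvec(w*np.pi).as_matrix()
        print("wp after row",len(out),p.round(4))
    for i,o in enumerate(out): print(i+1,str([float(x)+0. for x in o]))
    return p,R
E
python3 - <<'E'
from h import *
print("a",ray("top",140.6,207.8,.058),"b",ray("top",135.6,237.4,.058))
# side: hole px in crop (162,470),(243,484) minus 325 row offset, /2.4
for u,v in ((162,145),(243,159)): print("side",ray("side",u/2.4+200,v/2.4+225,.058))
plan([((.45,-.2,.26),down(75)),((.50,.24,.2),down(150))])
E
```

```text
a [0.53046962 0.2610534  0.058     ] b [0.4381075  0.27447385 0.058     ]
side [0.53141098 0.25700495 0.058     ]
side [0.44229359 0.27507024 0.058     ]
wp after row 12 [ 0.4501 -0.2001  0.26  ]
wp after row 22 [0.4999 0.2399 0.1996]
1 [0.033, -0.03, -0.002, 0.0, 0.0, -0.029]
2 [0.035, -0.026, -0.002, 0.0, 0.0, -0.029]
3 [0.038, -0.023, -0.003, 0.0, 0.0, -0.029]
4 [0.04, -0.02, -0.002, 0.0, 0.0, -0.029]
5 [0.041, -0.016, -0.003, 0.0, 0.0, -0.029]
6 [0.042, -0.012, -0.002, 0.0, 0.0, -0.029]
7 [0.043, -0.008, -0.003, 0.0, 0.0, -0.029]
8 [0.044, -0.004, -0.002, 0.0, 0.0, -0.028]
9 [0.044, 0.0, -0.003, 0.0, 0.0, -0.029]
10 [0.044, 0.004, -0.002, 0.0, 0.0, -0.028]
11 [0.044, 0.007, -0.003, 0.0, 0.0, -0.029]
12 [0.043, 0.012, -0.002, 0.0, 0.0, -0.028]
13 [0.044, -0.007, 0.006, 0.0, 0.0, -0.042]
14 [0.044, -0.001, 0.006, 0.0, 0.0, -0.042]
15 [0.044, 0.005, 0.006, 0.0, 0.0, -0.042]
16 [0.043, 0.011, 0.006, 0.0, 0.0, -0.042]
17 [0.041, 0.016, 0.006, 0.0, 0.0, -0.042]
18 [0.039, 0.022, 0.006, 0.0, 0.0, -0.041]
19 [0.035, 0.026, 0.006, 0.0, 0.0, -0.042]
20 [0.032, 0.031, 0.006, 0.0, 0.0, -0.041]
21 [0.027, 0.035, 0.006, 0.0, 0.0, -0.042]
22 [0.023, 0.038, 0.007, 0.0, 0.0, -0.041]
```

Both views agree to within 4 mm: a is near (0.531, 0.259) and b near (0.440, 0.275). Now I'll move over.

arm_command([
  [[0.033,-0.03,-0.002,0,0,-0.029,0.6],[0.035,-0.026,-0.002,0,0,-0.029,0.6],[0.038,-0.023,-0.003,0,0,-0.029,0.6],[0.04,-0.02,-0.002,0,0,-0.029,0.6],[0.041,-0.016,-0.003,0,0,-0.029,0.6],[0.042,-0.012,-0.002,0,0,-0.029,0.6],[0.043,-0.008,-0.003,0,0,-0.029,0.6],[0.044,-0.004,-0.002,0,0,-0.028,0.6]],
], grip_force=60)

```text
time: 0.9
ee_pos: [0.3482, -0.3438, 0.2503]
tcp_rot: [[0.579, 0.815, -0.0], [0.815, -0.579, -0.0], [-0.0, -0.0, -1.0]]
contact_force: [0.1, -0.3, -0.4]
gripper_width: 0.803
grip_force: 0.0
```

arm_command([
  [[0.044,0,-0.003,0,0,-0.029,0.6],[0.044,0.004,-0.002,0,0,-0.028,0.6],[0.044,0.007,-0.003,0,0,-0.029,0.6],[0.043,0.012,-0.002,0,0,-0.028,0.6],[0.044,-0.007,0.006,0,0,-0.042,0.6],[0.044,-0.001,0.006,0,0,-0.042,0.6],[0.044,0.005,0.006,0,0,-0.042,0.6],[0.043,0.011,0.006,0,0,-0.042,0.6]],
])

```text
time: 1.7
ee_pos: [0.4695, -0.0229, 0.236]
tcp_rot: [[-0.267, 0.964, -0.0], [0.964, 0.267, -0.0], [-0.0, -0.0, -1.0]]
contact_force: [0.9, 0.1, -1.1]
gripper_width: 0.796
grip_force: 0.0
```

arm_command([
  [[0.041,0.016,0.006,0,0,-0.042,0.6],[0.039,0.022,0.006,0,0,-0.041,0.6],[0.035,0.026,0.006,0,0,-0.042,0.6],[0.032,0.031,0.006,0,0,-0.041,0.6],[0.027,0.035,0.006,0,0,-0.042,0.6],[0.023,0.038,0.007,0,0,-0.041,0.6],[0,0,0,0,0,0,0.6],[0,0,0,0,0,0,0.6]],
])

```text
time: 2.5
ee_pos: [0.4994, 0.2401, 0.1986]
tcp_rot: [[-0.867, 0.499, -0.002], [0.499, 0.867, -0.0], [0.001, -0.001, -1.0]]
contact_force: [0.0, -1.1, 1.1]
gripper_width: 0.796
grip_force: 0.0
```

```bash
python3 - <<'E'
from h import *
s=ctrl.read_state();print(s["time"],s["ee_pos"],s["tcp_rot"].round(3).tolist(),s["joint_pos"].round(2),s["gripper_width"])
R=down(150);p=s["ee_pos"]
plan([((.531,.259,.1),R),((.531,.259,.015),R)],mm=40)
im,d=ctrl.get_image("side");cv2.imwrite("pics/side1.png",cv2.resize(im[200:,150:400,::-1],None,fx=3,fy=3))
E
```

```text
2.5 [0.49943698 0.24010577 0.19860709] [[-0.867, 0.499, -0.002], [0.499, 0.867, -0.0], [0.001, -0.001, -1.0]] [ 0.07  0.54 -0.8   1.79  0.45  1.01  0.14] 0.7960979513812948
wp after row 3 [0.5308 0.2588 0.0996]
wp after row 6 [0.5307 0.2588 0.0146]
1 [-0.006, 0.011, 0.033, 0.0, 0.0, 0.0]
2 [-0.006, 0.011, 0.033, 0.0, 0.0, 0.0]
3 [-0.006, 0.01, 0.033, 0.0, 0.0, 0.0]
4 [0.0, 0.0, 0.028, 0.0, 0.0, 0.0]
5 [0.0, 0.0, 0.028, 0.0, 0.0, 0.0]
6 [0.0, 0.0, 0.029, 0.0, 0.0, 0.0]
```

View pics/side1.png

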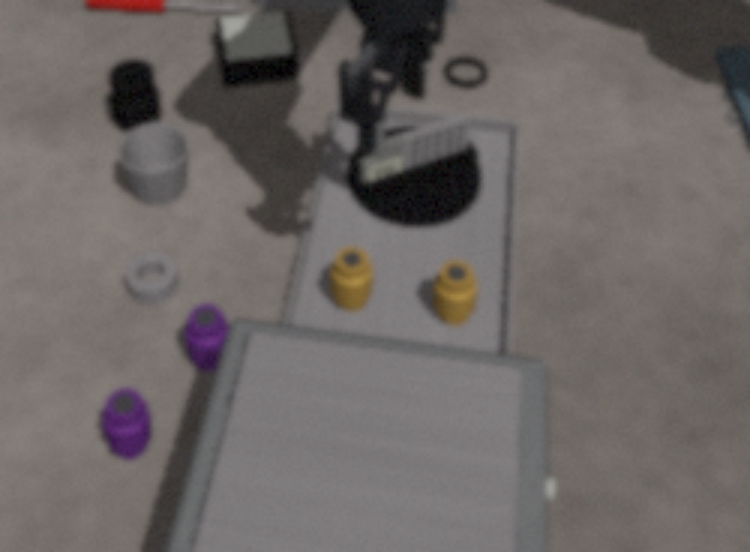

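The side crop shows the open gripper above and behind the valves, which stand at (350,278) and (456,292). I'll descend to z=0.1 and check the alignment.

arm_command([
  [[-0.006,0.011,0.033,0,0,0,0.6],[-0.006,0.011,0.033,0,0,0,0.6],[-0.006,0.01,0.033,0,0,0,0.6],[0,0,0,0,0,0,0.6],[0,0,0,0,0,0,0.6],[0,0,0,0,0,0,0.6],[0,0,0,0,0,0,0.6],[0,0,0,0,0,0,0.6]],
])

```text
time: 3.35
ee_pos: [0.5323, 0.258, 0.1016]
tcp_rot: [[-0.866, 0.501, 0.002], [0.501, 0.866, 0.0], [-0.001, 0.001, -1.0]]
contact_force: [0.5, -0.3, 0.3]
gripper_width: 0.801
grip_force: 0.0
```

```bash
python3 - <<'E'
from h import *
s=ctrl.read_state();p=s["ee_pos"];print(p)
im,d=ctrl.get_image("side");c=im[200:,150:400,::-1].copy()
c=cv2.resize(c,None,fx=3,fy=3)
for P,col in ((p,(0,255,0)),(p+s["tcp_rot"][:,1]*.034,(0,255,0)),(p-s["tcp_rot"][:,1]*.034,(0,255,0)),((.531,.259,.058),(255,0,0))):
    q=(proj("side",P)-[150,200])*3; cv2.circle(c,tuple(int(x) for x in q),4,col,1)
cv2.imwrite("pics/side2.png",c)
E
```

```text
[0.53230466 0.25796437 0.10164686]
```

View pics/side2.png

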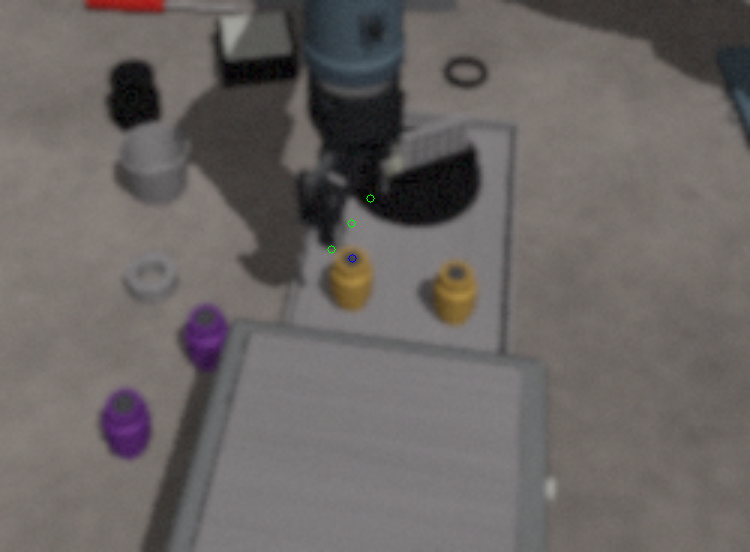

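The fingertips sit just above the projected TCP and line up with the valve, so I'll grasp it.

arm_command([
  [[0,0,0.022,0,0,0,0.6],[0,0,0.022,0,0,0,0.6],[0,0,0.022,0,0,0,0.6],[0,0,0.02,0,0,0,0.6],[0,0,0,0,0,0,0.6],[0,0,0,0,0,0,-1],[0,0,0,0,0,0,-1],[0,0,0,0,0,0,-1]],
], grip_force=60)

```text
time: 4.2
ee_pos: [0.5328, 0.259, 0.0161]
tcp_rot: [[-0.866, 0.5, 0.003], [0.5, 0.866, 0.002], [-0.001, 0.003, -1.0]]
contact_force: [-0.5, -0.4, 5.4]
gripper_width: 0.426
grip_force: 60.0
```

arm_command([
  [[0,0,0,0,0,0,-1],[0,0,0,0,0,0,-1],[0,0,-0.02,0,0,0,-1],[0,0,-0.04,0,0,0,-1],[0,0,-0.045,0,0,0,-1],[0,0,-0.045,0,0,0,-1],[0,0,-0.02,0,0,0,-1],[0,0,0,0,0,0,-1]],
])

```text
time: 5.0
ee_pos: [0.5335, 0.2591, 0.188]
tcp_rot: [[-0.866, 0.5, 0.006], [0.5, 0.866, 0.003], [-0.004, 0.005, -1.0]]
contact_force: [-0.2, 0.1, -3.0]
gripper_width: 0.425
grip_force: 60.8
```

```bash
python3 - <<'E'
from h import *
R=down(150)
s=ctrl.read_state();print(s["joint_pos"].round(2),s["effort"].round(1))
plan([((.585,-.25,.185),R),((.585,-.275,.1),R),((.585,-.275,.019),R)],mm=40)
E
```

```text
[ 0.02  0.61 -0.77  1.71  0.49  1.02  0.13] [  0.6 -55.2 -11.5 -23.5  -0.2   0.5   0.2]
wp after row 13 [ 0.5846 -0.2498  0.1852]
wp after row 16 [ 0.5849 -0.2755  0.1002]
wp after row 19 [ 0.5854 -0.2747  0.0192]
1 [-0.023, -0.032, 0.0, 0.0, 0.0, 0.0]
2 [-0.023, -0.032, 0.0, 0.0, 0.0, 0.0]
3 [-0.023, -0.032, 0.0, 0.0, 0.0, 0.0]
4 [-0.023, -0.032, 0.0, 0.0, 0.0, 0.0]
5 [-0.023, -0.032, 0.0, 0.0, 0.0, 0.0]
6 [-0.023, -0.032, 0.0, 0.0, 0.0, 0.0]
7 [-0.023, -0.032, 0.0, 0.0, 0.0, 0.0]
8 [-0.023, -0.032, 0.0, 0.0, 0.0, 0.0]
9 [-0.023, -0.032, 0.0, 0.0, 0.0, 0.0]
10 [-0.023, -0.032, 0.001, 0.0, 0.0, 0.0]
11 [-0.023, -0.032, 0.0, 0.001, 0.0, 0.0]
12 [-0.023, -0.032, 0.001, 0.0, 0.001, 0.0]
13 [-0.023, -0.031, 0.0, 0.001, 0.0, 0.0]
14 [-0.004, -0.007, 0.028, 0.0, 0.0, 0.0]
15 [-0.004, -0.007, 0.029, 0.0, 0.0, 0.0]
16 [-0.005, -0.008, 0.028, 0.0, 0.0, 0.0]
17 [0.0, 0.0, 0.027, 0.0, 0.0, 0.0]
18 [0.0, 0.0, 0.027, 0.0, 0.0, 0.0]
19 [0.0, 0.001, 0.027, 0.0, 0.0, 0.0]
```

arm_command([
  [[-0.023,-0.032,0,0,0,0,-1],[-0.023,-0.032,0,0,0,0,-1],[-0.023,-0.032,0,0,0,0,-1],[-0.023,-0.032,0,0,0,0,-1],[-0.023,-0.032,0,0,0,0,-1],[-0.023,-0.032,0,0,0,0,-1],[-0.023,-0.032,0,0,0,0,-1],[-0.023,-0.032,0,0,0,0,-1]],
])

```text
time: 5.8
ee_pos: [0.5617, -0.0576, 0.1827]
tcp_rot: [[-0.866, 0.5, -0.003], [0.5, 0.866, -0.0], [0.002, -0.001, -1.0]]
contact_force: [0.7, 0.4, -2.3]
gripper_width: 0.424
grip_force: 60.9
```

arm_command([
  [[-0.023,-0.032,0,0,0,0,-1],[-0.023,-0.032,0,0,0,0,-1],[-0.023,-0.032,0,0,0,0,-1],[-0.023,-0.032,0,0,0,0,-1],[-0.023,-0.031,0,0,0,0,-1],[-0.007,-0.011,0,0,0,0,-1],[-0.006,-0.011,0.01,0,0,0,-1],[0,0,0.02,0,0,0,-1]],
])

```text
time: 6.6
ee_pos: [0.5833, -0.2781, 0.1535]
tcp_rot: [[-0.865, 0.502, 0.001], [0.502, 0.865, -0.001], [-0.001, -0.001, -1.0]]
contact_force: [0.3, 0.1, -2.6]
gripper_width: 0.428
grip_force: 61.0
```

```bash
python3 - <<'E'
from h import *
s=ctrl.read_state();print(s["joint_pos"].round(2),s["ee_pos"])
im,d=ctrl.get_image("side");c=cv2.resize(im[100:300,150:380,::-1],None,fx=3,fy=3)
cv2.imwrite("pics/side3.png",c)
plan([((.585,-.275,.1),down(150)),((.585,-.275,.018),down(150))],mm=30)
E
```

```text
[ 0.83  0.72 -0.69  1.58  0.51  1.03  1.04] [ 0.58329765 -0.278066    0.15351764]
wp after row 2 [ 0.5847 -0.2746  0.1001]
wp after row 5 [ 0.5847 -0.2747  0.0181]
1 [-0.002, 0.001, 0.025, 0.0, -0.001, 0.0]
2 [-0.001, 0.002, 0.024, 0.0, -0.001, 0.0]
3 [0.0, 0.0, 0.027, 0.0, 0.0, 0.0]
4 [0.0, 0.0, 0.028, 0.0, 0.0, 0.0]
5 [0.0, 0.0, 0.027, 0.0, 0.0, 0.0]
```

View pics/side3.png

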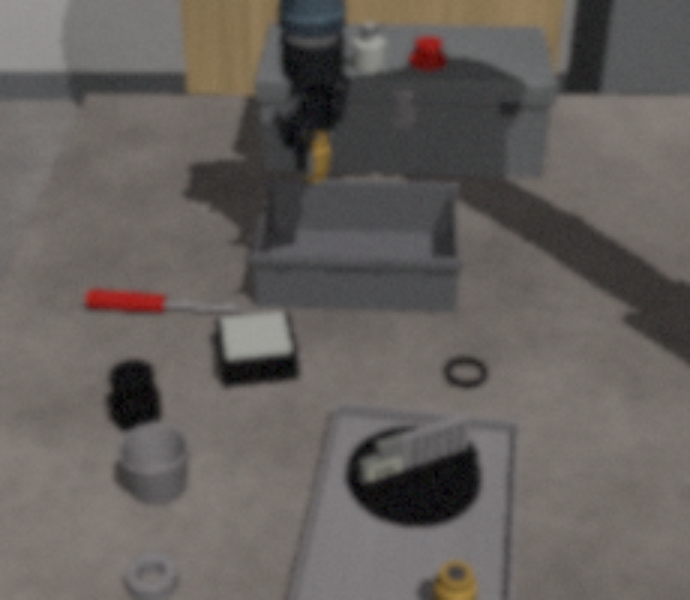

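The first valve is held over the tote, with its end at (320,160) above the tote's left-rear part. I'll lower, release, rise and go to the second.

arm_command([
  [[-0.002,0.001,0.025,0,0,0,-1],[-0.001,0.002,0.024,0,0,0,-1],[0,0,0.027,0,0,0,-1],[0,0,0.028,0,0,0,-1],[0,0,0.02,0,0,0,-1],[0,0,0.007,0,0,0,-1],[0,0,0,0,0,0,-1],[0,0,0,0,0,0,-1]],
])

```text
time: 7.45
ee_pos: [0.5883, -0.2752, 0.0243]
tcp_rot: [[-0.866, 0.5, 0.002], [0.5, 0.866, -0.0], [-0.001, 0.001, -1.0]]
contact_force: [1.2, 0.2, -2.7]
gripper_width: 0.424
grip_force: 60.9
```

arm_command([
  [[0,0,0,0,0,0,0.1],[0,0,0,0,0,0,0.3],[0,0,0,0,0,0,0.6],[0,0,0,0,0,0,0.6],[0,0,-0.03,0,0,0,0.6],[0,0,-0.045,0,0,0,0.6],[0,0,-0.045,0,0,0,0.6],[0,0,-0.045,0,0,0,0.6]],
])

```text
time: 8.25
ee_pos: [0.5872, -0.2752, 0.1902]
tcp_rot: [[-0.866, 0.5, 0.0], [0.5, 0.866, 0.0], [0.0, 0.0, -1.0]]
contact_force: [1.3, -1.3, -1.2]
gripper_width: 0.798
grip_force: 0.0
```

arm_command([
  [[0.031,0.031,0,0,0,0,0.6],[0.031,0.031,0,0,0,0,0.6],[0.031,0.031,0,0,0,0,0.6],[0.031,0.031,0,0,0,0,0.6],[0.031,0.031,0,0,0,0,0.6],[0.031,0.031,0,0,0,0,0.6],[0.031,0.031,0,0,0,0,0.6],[0.031,0.031,0,0,0,0,0.6]],
])

```text
time: 9.05
ee_pos: [0.4961, 0.065, 0.1886]
tcp_rot: [[-0.866, 0.5, 0.001], [0.5, 0.866, -0.0], [-0.001, 0.0, -1.0]]
contact_force: [-0.1, 1.3, 0.7]
gripper_width: 0.804
grip_force: 0.0
```

arm_command([
  [[0.031,0.031,0,0,0,0,0.6],[0.031,0.031,0,0,0,0,0.6],[0.031,0.031,0,0,0,0,0.6],[0.031,0.031,0,0,0,0,0.6],[0.028,0.031,0,0,0,0,0.6],[0,0,0.03,0,0,0,0.6],[0,0,0.03,0,0,0,0.6],[0,0,0,0,0,0,0.6]],
])

```text
time: 9.85
ee_pos: [0.4404, 0.2723, 0.1255]
tcp_rot: [[-0.866, 0.499, -0.005], [0.499, 0.866, -0.003], [0.003, -0.005, -1.0]]
contact_force: [-1.2, -1.0, -0.5]
gripper_width: 0.798
grip_force: 0.0
```

```bash
python3 - <<'E'
from h import *
s=ctrl.read_state();print(s["joint_pos"].round(2),s["ee_pos"])
im,d=ctrl.get_image("side");c=cv2.resize(im[100:340,150:400,::-1],None,fx=2.4,fy=2.4)
cv2.imwrite("pics/side4.png",c)
plan([((.440,.275,.08),down(150)),((.440,.275,.014),down(150))],mm=25)
E
```

```text
[-0.05  0.59 -0.77  1.93  0.55  0.85 -0.06] [0.44044498 0.27229334 0.12549518]
wp after row 2 [0.4402 0.2749 0.0804]
wp after row 5 [0.4403 0.2749 0.0144]
1 [0.001, 0.001, 0.024, 0.0, 0.0, 0.0]
2 [0.001, 0.0, 0.023, -0.001, -0.001, 0.0]
3 [0.0, 0.0, 0.022, 0.0, 0.0, 0.0]
4 [0.0, 0.0, 0.022, 0.0, 0.0, 0.0]
5 [0.0, 0.0, 0.022, 0.0, 0.0, 0.0]
```

View pics/side4.png

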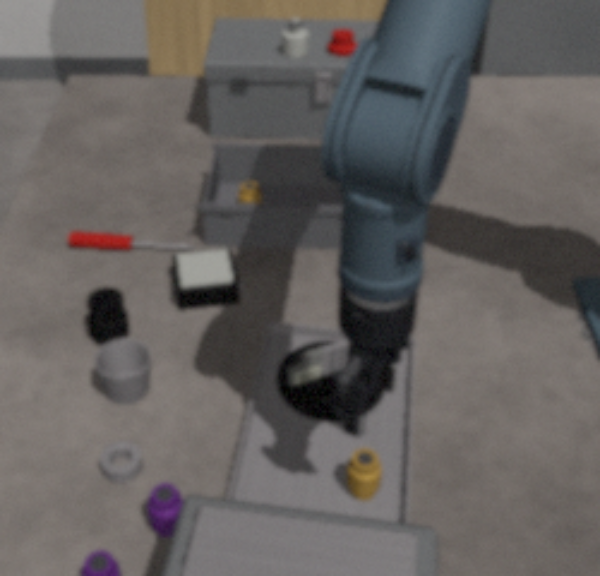

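Valve a stands in the tote at (248,190). Next I'll grasp b and carry it over.

arm_command([
  [[0.001,0.001,0.024,0,0,0,0.6],[0.001,0,0.023,0,0,0,0.6],[0,0,0.022,0,0,0,0.6],[0,0,0.022,0,0,0,0.6],[0,0,0.02,0,0,0,0.6],[0,0,0,0,0,0,0.6],[0,0,0,0,0,0,-1],[0,0,0,0,0,0,-1]],
])

```text
time: 10.7
ee_pos: [0.4424, 0.276, 0.019]
tcp_rot: [[-0.866, 0.501, 0.002], [0.501, 0.866, 0.001], [-0.001, 0.002, -1.0]]
contact_force: [-1.0, -2.2, 1.8]
gripper_width: 0.472
grip_force: 1.4
```

arm_command([
  [[0,0,0,0,0,0,-1],[0,0,0,0,0,0,-1],[0,0,0,0,0,0,-1],[0,0,-0.02,0,0,0,-1],[0,0,-0.04,0,0,0,-1],[0,0,-0.045,0,0,0,-1],[0,0,-0.045,0,0,0,-1],[0,0,-0.02,0,0,0,-1]],
])

```text
time: 11.5
ee_pos: [0.4426, 0.277, 0.192]
tcp_rot: [[-0.866, 0.5, 0.005], [0.5, 0.866, 0.003], [-0.003, 0.005, -1.0]]
contact_force: [1.0, -0.1, -3.3]
gripper_width: 0.423
grip_force: 61.2
```

arm_command([
  [[-0.023,-0.036,0,0,0,0,-1],[-0.023,-0.036,0,0,0,0,-1],[-0.023,-0.036,0,0,0,0,-1],[-0.023,-0.036,0,0,0,0,-1],[-0.023,-0.036,0,0,0,0,-1],[-0.023,-0.036,0,0,0,0,-1],[-0.023,-0.036,0,0,0,0,-1],[-0.023,-0.036,0,0,0,0,-1]],
])

```text
time: 12.3
ee_pos: [0.4564, -0.0676, 0.1882]
tcp_rot: [[-0.866, 0.5, 0.001], [0.5, 0.866, -0.001], [-0.001, -0.0, -1.0]]
contact_force: [1.2, 0.4, -2.2]
gripper_width: 0.423
grip_force: 61.1
```

arm_command([
  [[-0.023,-0.036,0,0,0,0,-1],[-0.023,-0.036,0,0,0,0,-1],[-0.023,-0.036,0,0,0,0,-1],[-0.023,-0.036,0,0,0,0,-1],[-0.024,-0.037,0,0,0,0,-1],[0,0,0,0,0,0,-1],[0,0,0,0,0,0,-1],[0,0,0.02,0,0,0,-1]],
])

```text
time: 13.1
ee_pos: [0.4685, -0.28, 0.1697]
tcp_rot: [[-0.866, 0.499, 0.005], [0.499, 0.866, -0.002], [-0.005, 0.001, -1.0]]
contact_force: [0.6, -0.4, -2.9]
gripper_width: 0.421
grip_force: 61.3
```

```bash
python3 - <<'E'
from h import *
s=ctrl.read_state();print(s["joint_pos"].round(2),s["ee_pos"])
plan([((.465,-.285,.1),down(150)),((.465,-.285,.019),down(150))],mm=27)
# plate grasp point 25 mm from mid away from frosted; refine plate axis
T=np.load("top0.npz");P=cloud("top",T["d"]);q=P[205:253,173:218].reshape(-1,3);q=q[(q[:,2]>.05)&(q[:,2]<.08)]
c=q[:,:2].mean(0);U,S,V=np.linalg.svd(q[:,:2]-c);a=V[0]*np.sign(V[0][0]);e=(q[:,:2]-c)@a
print("plate",c,np.degrees(np.arctan2(a[1],a[0])),e.min(),e.max(),np.median(q[:,2]))
E
```

```text
[ 1.01  0.54 -0.73  1.84  0.45  0.92  1.13] [ 0.46854712 -0.28004108  0.16973154]
wp after row 3 [ 0.4649 -0.2848  0.0997]
wp after row 6 [ 0.4648 -0.2847  0.0187]
1 [0.0, -0.002, 0.023, 0.0, 0.001, 0.0]
2 [0.0, -0.002, 0.023, 0.0, 0.0, 0.0]
3 [0.001, -0.002, 0.024, 0.0, 0.001, 0.0]
4 [0.0, 0.0, 0.027, 0.0, 0.0, 0.0]
5 [0.0, 0.0, 0.027, 0.0, 0.0, 0.0]
6 [0.0, 0.0, 0.027, 0.0, 0.0, 0.0]
plate [0.46267891 0.09945644] 25.33795159864353 -0.05286242070756851 0.06454228264853096 0.06679498905332491
```

arm_command([
  [[0,-0.002,0.023,0,0,0,-1],[0,-0.002,0.023,0,0,0,-1],[0.001,-0.002,0.024,0,0,0,-1],[0,0,0.027,0,0,0,-1],[0,0,0.027,0,0,0,-1],[0,0,0.02,0,0,0,-1],[0,0,0.004,0,0,0,-1],[0,0,0,0,0,0,-1]],
])

```text
time: 13.9
ee_pos: [0.463, -0.2834, 0.02]
tcp_rot: [[-0.867, 0.498, -0.0], [0.498, 0.867, 0.001], [0.001, 0.001, -1.0]]
contact_force: [0.7, -0.3, -2.9]
gripper_width: 0.424
grip_force: 61.3
```

arm_command([
  [[0,0,0,0,0,0,0.1],[0,0,0,0,0,0,0.3],[0,0,0,0,0,0,0.6],[0,0,0,0,0,0,0.6],[0,0,-0.03,0,0,0,0.6],[0,0,-0.045,0,0,0,0.6],[0,0,-0.045,0,0,0,0.6],[0,0,-0.045,0,0,0,0.6]],
])

```text
time: 14.7
ee_pos: [0.4624, -0.285, 0.186]
tcp_rot: [[-0.866, 0.5, -0.0], [0.5, 0.866, 0.0], [0.0, 0.0, -1.0]]
contact_force: [0.2, -1.0, -0.5]
gripper_width: 0.8
grip_force: 0.0
```

```bash
python3 - <<'E'
from h import *
print("ends",ray("top",183.6,210.6,.055),ray("top",198.9,244.6,.066))
s=ctrl.read_state();print(s["joint_pos"].round(2),s["ee_pos"])
im,d=ctrl.get_image("top");np.savez("top1.npz",im=im,d=d);c1=cv2.resize(im[150:260,270:360,::-1],None,fx=3,fy=3)
im2,d2=ctrl.get_image("side");np.savez("side1.npz",im=im2,d=d2)
c2=cv2.resize(im2[140:290,200:330,::-1],None,fx=3,fy=3);c3=cv2.resize(im[200:255,165:220,::-1],None,fx=6,fy=6,interpolation=2)
o=np.zeros((600,800,3),np.uint8);o[:330,:270]=c1;o[:450,270:660]=c2;o=np.vstack([o])
o[330:600,0:270]=cv2.resize(c3,(270,270));cv2.imwrite("pics/m5.png",o)
E
```

```text
ends [0.51922416 0.12622738 0.055     ] [0.41171444 0.07634635 0.066     ]
[ 1.03  0.52 -0.74  1.83  0.42  0.96  1.15] [ 0.46241192 -0.28502723  0.18600884]
```

View pics/m5.png

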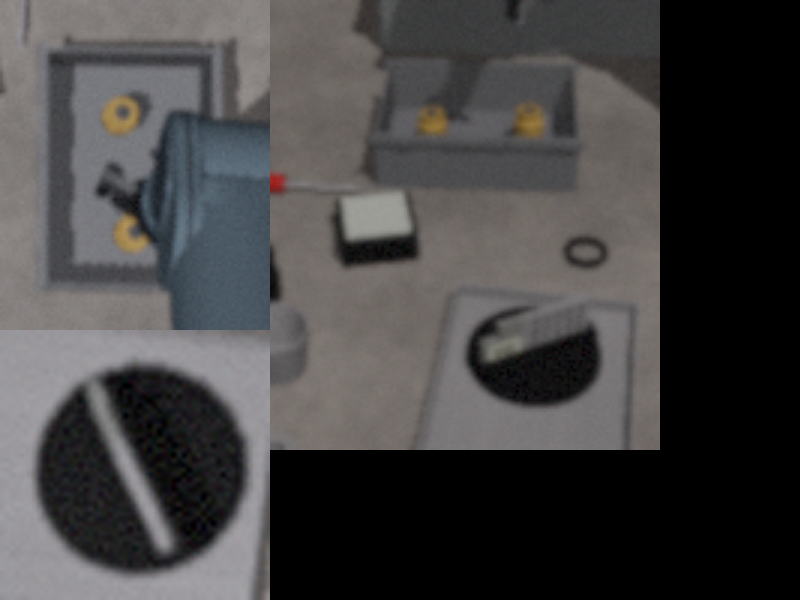

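Both valves lie in the tote, at (122,115) and (130,233) in the top crop, and the plate still stands. Next is the plate: its mid is near (0.467, 0.1015) with its axis at 25°.

```bash
python3 - <<'E'
from h import *
g=(.4416,.0897)
plan([((*g,.18),down(205))],mm=43,deg=8)
E
```

```text
wp after row 9 [0.4413 0.0892 0.1796]
1 [0.023, 0.035, 0.001, 0.0, 0.0, -0.034]
2 [0.02, 0.037, 0.001, 0.0, 0.0, -0.034]
3 [0.015, 0.039, 0.001, 0.0, 0.0, -0.034]
4 [0.011, 0.04, 0.001, 0.0, 0.0, -0.034]
5 [0.007, 0.041, 0.001, 0.0, 0.001, -0.034]
6 [0.002, 0.042, 0.001, -0.001, 0.0, -0.034]
7 [-0.002, 0.042, 0.001, 0.0, 0.001, -0.034]
8 [-0.007, 0.042, 0.001, -0.001, 0.0, -0.034]
9 [-0.01, 0.04, 0.001, 0.0, 0.0, -0.034]
```

arm_command([
  [[0.023,0.035,0.001,0,0,-0.034,0.2],[0.02,0.037,0.001,0,0,-0.034,0.2],[0.015,0.039,0.001,0,0,-0.034,0.2],[0.011,0.04,0.001,0,0,-0.034,0.2],[0.007,0.041,0.001,0,0,-0.034,0.2],[0.002,0.042,0.001,0,0,-0.034,0.2],[-0.002,0.042,0.001,0,0,-0.034,0.2],[-0.007,0.042,0.001,0,0,-0.034,0.2]],
])

```text
time: 15.6
ee_pos: [0.4405, 0.0507, 0.1761]
tcp_rot: [[-0.945, -0.328, -0.0], [-0.328, 0.945, -0.0], [0.0, -0.0, -1.0]]
contact_force: [0.8, -0.5, -0.2]
gripper_width: 0.602
grip_force: 0.0
```

arm_command([
  [[-0.01,0.04,0.001,0,0,-0.034,0.2],[0,0,0.03,0,0,0,0.2],[0,0,0.03,0,0,0,0.2],[0,0,0.02,0,0,0,0.2],[0,0,0,0,0,0,0.2],[0,0,0,0,0,0,0.2],[0,0,0,0,0,0,0.2],[0,0,0,0,0,0,0.2]],
])

```text
time: 16.4
ee_pos: [0.4383, 0.0906, 0.0963]
tcp_rot: [[-0.906, -0.423, 0.002], [-0.423, 0.906, 0.0], [-0.002, -0.001, -1.0]]
contact_force: [-0.4, -0.0, -0.3]
gripper_width: 0.597
grip_force: 0.0
```

```bash
python3 - <<'E'
from h import *
s=ctrl.read_state();p=s["ee_pos"];R=s["tcp_rot"];print(s["joint_pos"].round(2),p,R.round(3).tolist())
im,d=ctrl.get_image("side");c=cv2.resize(im[200:320,230:380,::-1],None,fx=5,fy=5)
a=np.array([np.cos(np.radians(25)),np.sin(np.radians(25)),0])
for P,col in ((p,(0,255,0)),((.467,.1015,.066),(255,0,0)),(np.array([.467,.1015,.066])-.06*a,(255,0,0)),(np.array([.467,.1015,.066])+.015*a,(255,0,255)),(np.array([.467,.1015,.048])+.06*a,(255,0,0))):
    q=(proj("side",P)+.5-[230,200])*5; cv2.circle(c,tuple(int(x) for x in q),4,col,1)
cv2.imwrite("pics/side6.png",c)
plan([((.4416,.0897,.034),down(205))],mm=20)
E
```

```text
[ 0.43  0.6  -0.91  2.12  0.71  0.76  1.06] [0.43831559 0.09061783 0.09625745] [[-0.906, -0.423, 0.002], [-0.423, 0.906, 0.0], [-0.002, -0.001, -1.0]]
wp after row 4 [0.4419 0.09   0.0341]
1 [-0.001, -0.001, 0.016, 0.0, 0.0, 0.0]
2 [-0.001, 0.0, 0.015, 0.0, 0.0, 0.0]
3 [0.0, -0.001, 0.016, 0.0, 0.0, 0.0]
4 [-0.001, 0.0, 0.015, 0.0, 0.0, 0.0]
```

View pics/side6.png

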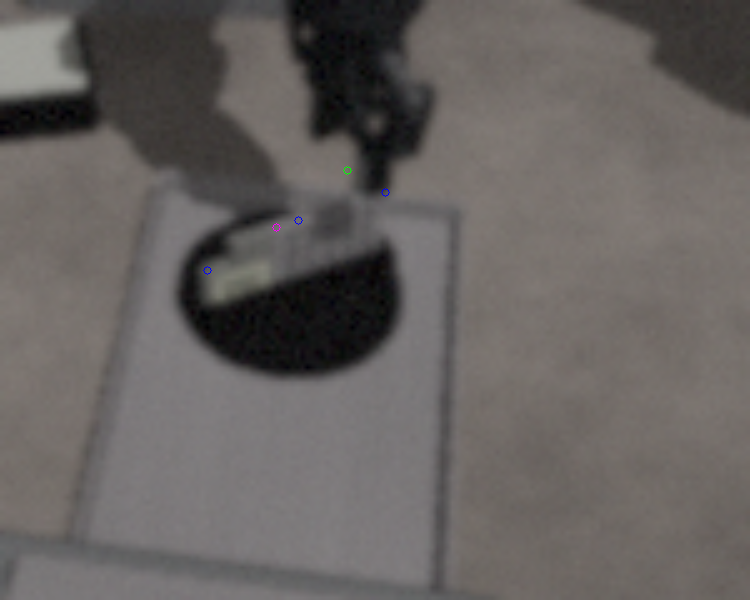

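The projected plate points fit the picture: the top edge runs from (385,192) to the notch near (207,270). The fingers are over the perforated part, so I'll go down and grip.

arm_command([
  [[-0.001,-0.001,0.016,0,0,0,0.2],[-0.001,0,0.015,0,0,0,0.2],[0,-0.001,0.016,0,0,0,0.2],[-0.001,0,0.014,0,0,0,0.2],[0,0,0,0,0,0,0.2],[0,0,0,0,0,0,-1],[0,0,0,0,0,0,-1],[0,0,0,0,0,0,-1]],
], grip_force=60)

```text
time: 17.25
ee_pos: [0.4416, 0.0901, 0.035]
tcp_rot: [[-0.906, -0.423, 0.001], [-0.423, 0.906, 0.0], [-0.001, -0.0, -1.0]]
contact_force: [-0.9, -0.2, 0.9]
gripper_width: 0.094
grip_force: 2.7
```

arm_command([
  [[0,0,0,0,0,0,-1],[0,0,0,0,0,0,-1],[0,0,0,0,0,0,-1],[0,0,0,0,0,0,-1],[0,0,0,0,0,0,-1],[0,0,0,0,0,0,-1],[0,0,0,0,0,0,-1],[0,0,0,0,0,0,-1]],
])

```text
time: 18.05
ee_pos: [0.4416, 0.0901, 0.0351]
tcp_rot: [[-0.906, -0.424, 0.001], [-0.424, 0.906, -0.0], [-0.001, -0.001, -1.0]]
contact_force: [-0.1, 0.1, 6.3]
gripper_width: 0.083
grip_force: 58.9
```

Gripped, at an opening of about 8 mm. Now a straight lift.

arm_command([
  [[0,0,-0.01,0,0,0,-1],[0,0,-0.02,0,0,0,-1],[0,0,-0.03,0,0,0,-1],[0,0,-0.03,0,0,0,-1],[0,0,-0.03,0,0,0,-1],[0,0,-0.03,0,0,0,-1],[0,0,-0.02,0,0,0,-1],[0,0,0,0,0,0,-1]],
])

```text
time: 18.85
ee_pos: [0.4424, 0.0905, 0.2069]
tcp_rot: [[-0.906, -0.423, 0.005], [-0.423, 0.906, 0.0], [-0.004, -0.002, -1.0]]
contact_force: [-0.3, -1.1, -1.8]
gripper_width: 0.085
grip_force: 58.7
```

```bash
python3 - <<'E'
from h import *
s=ctrl.read_state();print(s["joint_pos"].round(2),s["ee_pos"],s["gripper_width"],s["grip_force"])
Rf=down(90)@Ro.from_euler("x",-50,degrees=True).as_matrix()
L=np.array([.646,-.087,.145]); tcp=L-Rf@[-.063,0,-.003]; print(tcp)
plan([((.55,.0,.2),down(145)),((tcp[0]-.03,tcp[1],.2),down(90)),(tcp,Rf)],mm=35,deg=7)
E
```

```text
[ 0.6   0.44 -1.1   2.02  0.48  0.96  1.26] [0.44240906 0.0904804  0.2069261 ] 0.08522010708160437 58.74750852584839
[ 0.64829813 -0.024       0.14307164]
wp after row 9 [ 5.500e-01 -5.000e-04  2.004e-01]
wp after row 17 [ 0.6179 -0.0242  0.2004]
wp after row 25 [ 0.6488 -0.0243  0.143 ]
1 [-0.007, -0.014, 0.001, 0.0, 0.0, 0.037]
2 [-0.008, -0.013, 0.001, 0.0, 0.0, 0.037]
3 [-0.01, -0.012, 0.001, 0.0, 0.0, 0.037]
4 [-0.011, -0.011, 0.001, 0.0, 0.0, 0.037]
5 [-0.012, -0.01, 0.001, 0.0, 0.0, 0.037]
6 [-0.013, -0.008, 0.001, 0.0, 0.0, 0.037]
7 [-0.014, -0.007, 0.0, 0.0, 0.0, 0.037]
8 [-0.015, -0.005, 0.001, 0.0, 0.001, 0.037]
9 [-0.016, -0.004, 0.0, 0.001, 0.0, 0.038]
10 [-0.009, 0.002, 0.0, 0.0, 0.0, 0.038]
11 [-0.008, 0.004, 0.0, 0.0, 0.0, 0.038]
12 [-0.008, 0.004, 0.0, 0.0, 0.0, 0.038]
13 [-0.007, 0.005, 0.0, 0.0, 0.0, 0.038]
14 [-0.007, 0.006, 0.0, 0.0, 0.0, 0.038]
15 [-0.006, 0.007, 0.0, 0.0, 0.0, 0.038]
16 [-0.004, 0.008, 0.0, 0.0, 0.0, 0.039]
17 [-0.004, 0.008, 0.0, 0.0, 0.0, 0.038]
18 [0.0, 0.004, 0.007, -0.035, 0.0, 0.0]
19 [0.0, 0.003, 0.008, -0.035, 0.0, 0.0]
20 [0.0, 0.002, 0.008, -0.035, 0.0, 0.0]
21 [0.0, 0.001, 0.008, -0.035, 0.0, 0.0]
22 [0.0, 0.0, 0.008, -0.034, 0.0, 0.0]
23 [0.0, 0.0, 0.008, -0.035, 0.0, 0.0]
24 [0.0, -0.001, 0.008, -0.034, 0.0, 0.0]
25 [0.0, -0.002, 0.008, -0.035, 0.0, 0.0]
```

arm_command([
  [[-0.007,-0.014,0.001,0,0,0.037,-1],[-0.008,-0.013,0.001,0,0,0.037,-1],[-0.01,-0.012,0.001,0,0,0.037,-1],[-0.011,-0.011,0.001,0,0,0.037,-1],[-0.012,-0.01,0.001,0,0,0.037,-1],[-0.013,-0.008,0.001,0,0,0.037,-1],[-0.014,-0.007,0,0,0,0.037,-1],[-0.015,-0.005,0.001,0,0,0.037,-1]],
])

```text
time: 19.65
ee_pos: [0.536, 0.0096, 0.1963]
tcp_rot: [[-0.879, 0.477, -0.002], [0.477, 0.879, -0.0], [0.002, -0.001, -1.0]]
contact_force: [0.3, 0.2, -1.2]
gripper_width: 0.082
grip_force: 58.7
```

arm_command([
  [[-0.016,-0.004,0,0,0,0.038,-1],[-0.009,0.002,0,0,0,0.038,-1],[-0.008,0.004,0,0,0,0.038,-1],[-0.008,0.004,0,0,0,0.038,-1],[-0.007,0.005,0,0,0,0.038,-1],[-0.007,0.006,0,0,0,0.038,-1],[-0.006,0.007,0,0,0,0.038,-1],[-0.004,0.008,0,0,0,0.039,-1]],
])

```text
time: 20.45
ee_pos: [0.6075, -0.022, 0.196]
tcp_rot: [[-0.115, 0.993, -0.002], [0.993, 0.115, -0.0], [0.0, -0.002, -1.0]]
contact_force: [0.4, -0.5, -1.9]
gripper_width: 0.084
grip_force: 58.7
```

```bash
python3 - <<'E'
from h import *
s=ctrl.read_state();print(s["joint_pos"].round(2),s["ee_pos"])
E
```

```text
[ 0.34  0.56 -0.53  1.66  0.32  1.01 -0.18] [ 0.60750493 -0.02200085  0.19601912]
```

Joints are comfortable, so I'll finish the yaw and tip the plate.

arm_command([
  [[-0.004,0.008,0,0,0,0.038,-1],[0,0.004,0.007,-0.035,0,0,-1],[0,0.003,0.008,-0.035,0,0,-1],[0,0.002,0.008,-0.035,0,0,-1],[0,0.001,0.008,-0.035,0,0,-1],[0,0,0.008,-0.034,0,0,-1],[0,0,0.008,-0.035,0,0,-1],[0,-0.001,0.008,-0.034,0,0,-1]],
])

```text
time: 21.25
ee_pos: [0.6361, -0.0431, 0.1596]
tcp_rot: [[0.029, 0.857, 0.514], [0.999, -0.001, -0.054], [-0.046, 0.515, -0.856]]
contact_force: [0.4, -1.0, -1.3]
gripper_width: 0.085
grip_force: 59.0
```

```bash
python3 - <<'E'
from h import *
s=ctrl.read_state();print(s["joint_pos"].round(2),s["ee_pos"])
Rf=down(90)@Ro.from_euler("x",-52,degrees=True).as_matrix()
L=np.array([.646,-.087,.145]); tcp=L-Rf@[-.063,0,-.003]; print(tcp)
plan([(tcp,Rf)],mm=20,deg=5)
E
```

```text
[ 0.27  0.44 -0.38  2.09  1.22  0.25 -1.19] [ 0.63610586 -0.04305538  0.15957267]
[ 0.64836403 -0.024       0.14315302]
wp after row 5 [ 0.6484 -0.0237  0.1429]
1 [0.004, 0.0, 0.004, -0.023, 0.003, 0.001]
2 [0.004, 0.0, 0.004, -0.023, 0.004, 0.0]
3 [0.004, 0.0, 0.004, -0.024, 0.003, 0.001]
4 [0.004, 0.0, 0.004, -0.023, 0.004, 0.0]
5 [0.004, -0.001, 0.004, -0.024, 0.003, 0.001]
```

arm_command([
  [[0.004,0,0.004,-0.023,0.003,0.001,-1],[0.004,0,0.004,-0.023,0.004,0,-1],[0.004,0,0.004,-0.024,0.003,0.001,-1],[0.004,0,0.004,-0.023,0.004,0,-1],[0.004,-0.001,0.004,-0.024,0.003,0.001,-1],[0,0,0,0,0,0,-1],[0,0,0,0,0,0,-1],[0,0,0,0,0,0,-1]],
])

```text
time: 22.05
ee_pos: [0.6423, -0.0449, 0.147]
tcp_rot: [[0.034, 0.739, 0.673], [0.998, 0.008, -0.06], [-0.05, 0.674, -0.737]]
contact_force: [0.1, 0.5, -1.9]
gripper_width: 0.077
grip_force: 59.0
```

```bash
python3 - <<'E'
from h import *
s=ctrl.read_state();p=s["ee_pos"];R=s["tcp_rot"];print(s["joint_pos"].round(2),p, "label",p+R@[-.063,0,-.003],"tilt",np.degrees(np.arccos(R[2,1])))
Rf=down(90)@Ro.from_euler("x",-52,degrees=True).as_matrix()
plan([([.64836403,-.024,.14315302],Rf)],mm=20,deg=5)
E
```

```text
[ 0.47  0.55 -0.62  2.21  2.3   0.45 -2.19] [ 0.64231285 -0.04486721  0.14703271] label [ 0.6381213  -0.10757128  0.15238342] tilt 47.61322742467197
wp after row 3 [ 0.6485 -0.0241  0.1436]
1 [0.007, 0.001, 0.002, -0.018, 0.006, 0.001]
2 [0.007, 0.0, 0.002, -0.018, 0.006, 0.002]
3 [0.007, 0.001, 0.002, -0.017, 0.007, 0.001]
```

arm_command([
  [[0.007,0.001,0.002,-0.018,0.006,0.001,-1],[0.007,0,0.002,-0.018,0.006,0.002,-1],[0.007,0.001,0.002,-0.017,0.007,0.001,-1],[0,0,0,0,0,0,-1],[0,0,0,0,0,0,-1],[0,0,0,0,0,0,-1],[0,0,0,0,0,0,-1],[0,0,0,0,0,0,-1]],
])

```text
time: 22.85
ee_pos: [0.6487, -0.0237, 0.1441]
tcp_rot: [[-0.002, 0.615, 0.789], [1.0, 0.002, 0.001], [-0.001, 0.789, -0.615]]
contact_force: [-0.0, 1.2, -1.7]
gripper_width: 0.086
grip_force: 59.1
```

```bash
python3 - <<'E'
from h import *
s=ctrl.read_state();p=s["ee_pos"];R=s["tcp_rot"];print(s["joint_pos"].round(2),s["qvel"].round(3),p, "label",p+R@[-.063,0,-.003],"tilt",np.degrees(np.arccos(R[2,1])))
im,d=ctrl.get_image("side");c=cv2.resize(im[120:300,180:360,::-1],None,fx=3.3,fy=3.3)
cv2.imwrite("pics/side7.png",c)
E
```

```text
[ 0.61  0.69 -0.78  2.29  2.65  0.71 -2.4 ] [ 0.006  0.007 -0.003  0.006  0.009  0.004 -0.004] [ 0.64871478 -0.02373008  0.1441175 ] label [ 0.64648972 -0.08673353  0.14601845] tilt 37.936199720533374
```

View pics/side7.png

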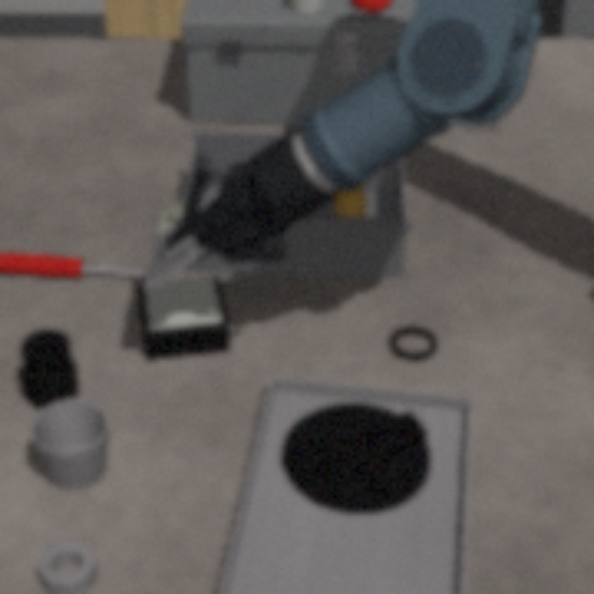

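The plate is gripped and tipped, with its label showing at (170,215), above and beyond the panel at (185,300). I'll check the label pixel against its projection and hand in.

```bash
python3 - <<'E'
from h import *
q=proj("side",[.6465,-.0867,.146]);print((q-[180,120])*3.3)
if np.linalg.norm((q-[180,120])*3.3-[170,215])<30: print(ctrl.finish_job())
E
```

```text
[176.39686768 217.94441053]
the job is handed in; nothing more can be done
None
```

The job is handed in, though no verdict came back: both brass valve bodies are in the tote, and the plate is gripped by its perforated part, tipped label side up (about 38° from level), with its frosted end about 10.5 cm above the middle of the light panel.

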